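# Switch the onion-set feeder to its other outlet

## Task

Switch the onion-set feeder over to its other outlet: rock the seesaw gate over (press its raised end down) so that it passes over its pivot and comes to rest on its other stop, and only then push the red tab of the slide gate to the left as the robot sees it, fully open, so that all five onion sets roll out into the tray on that side. Do not touch the onion sets themselves, and leave the trays and everything else on the bench where they stand.

Things in the scene. Friction and masses are not known exactly. Their poses are not given: they have to be found in the camera images.
- feeder: Two-way onion-set feeder, fixed: galvanised chutes on a white timber frame. Origin on the bench under the seesaw's pivot; x points away from the robot up the feed trough, y left, z up. All sizes here are in mm; offsets are (x, y, height) in this frame. Outlet chutes lead left and right from the seesaw down to the trays (walls up to 118 high). A post 45 wide, 145 high stands at (-100 to -120, 0).
- trough_lip (a point): Middle of the floor edge of the feed trough's lower end, at (37, 0, 157). The trough rises from here at 7.5 degrees along the feeder's x for 270; it is 38 wide overall, 32 inside, its walls 34 high above its floor (wall tops 191 high at the lip); over its last 70 it flares to a filling mouth 78 wide, up to 256 high.
- seesaw (a joint): Seesaw gate: rocking trough 260 long, left to right, on a pivot along the feeder's x, 130 high. rad: 0 level, +0.28 left end down on its stop (feeds left), -0.28 right end down (feeds right). Turns freely; a top weight makes it lie on one stop or the other (either at the start): pushed well past level it falls over by itself. Takes about 1 N at a pad. Front wall at x = -34, 34 to 60 above the pivot.
- weight (a point): Middle of the top of the seesaw's round dark steel weight, 44 across and 36 high, on a stalk 67 in front of the pivot's middle; 83 above the pivot line (213 high when level). It leans over towards the end that is down.
- pad_left (a point): Middle of the top face of the left red press pad on the seesaw. The pads are flat, 46 along the seesaw by 50 fore and aft, at the ends of a bar along the seesaw's front (robot) side, with nothing above them. Pad middles at (-67, +-105) in the feeder frame; 145 high when level, 174 when raised, 116 when down.
- pad_right (a point): Middle of the top face of the right red press pad on the seesaw, the mirror image of the left one.
- gate (a joint): Slide gate across the feed trough that holds back the onion sets: 0 shut, growing in m as it slides to the feeder's left (+y), 0.045 fully open against its stop. Friction about 1.5 N; it stays where it is left. It starts shut.
- gate_tab (a point): Middle of the top edge of the slide gate's red push tab: an upright plate 36 along the feeder's x, 5 thick along its y, 45 high, just outside the trough's left wall; it reaches from the wall's top to 45 above it, with free air on both sides above the trough. Top edge at (101, 42, 244) when shut. Push its right-hand (-y) face to the left to open the gate.
- onion1: Onion set: round golden-brown bulb, 28 in diameter, 12 g, origin at its centre. The lowest of five lying one behind the other in the feed trough, held by the slide gate; their tops are 6 below the trough's wall tops. They roll down by themselves, in about 3 s, when the gate is open. Not to be touched by the robot.
- onion2: Onion set: round golden-brown bulb, 28 in diameter, 12 g, origin at its centre. The next one up the trough.
- onion3: Onion set: round golden-brown bulb, 28 in diameter, 12 g, origin at its centre. The next one up the trough.
- onion4: Onion set: round golden-brown bulb, 28 in diameter, 12 g, origin at its centre. The next one up the trough.
- onion5: Onion set: round golden-brown bulb, 28 in diameter, 12 g, origin at its centre. The next one up the trough.
- tray_left: Open galvanised seed tray, 240 (its x) by 180 (its y) by 50 high, walls 4, loose, under the mouth of the left outlet chute. Origin at the centre of its underside.
- tray_right: The same kind of tray under the mouth of the right outlet chute.
- pot_a: bystander, to be left where it is: empty brown peat pot, 62 across, 62 high, left of the feed trough; origin at the centre of its underside.
- pot_b: bystander, to be left where it is: empty brown peat pot, 62 across, 62 high, nearer the robot to the right; origin at the centre of its underside.
- tin: bystander, to be left where it is: open tin can, 74 across, 100 high, right of the feed trough; origin at the centre of its underside.
- feed_bottle: bystander, to be left where it is: white bottle with a green cap, 56 across, 140 high; origin at the centre of its underside.
- labels: bystander, to be left where it is: bundle of wooden plant labels, 110 by 18 by 10, lying nearer the robot to the left; origin at the centre of its underside.
- dibber: bystander, to be left where it is: turned wooden dibber, 162 long, 28 thick, lying close along the right of the feed trough; origin under its middle.

How it is judged:
By the outcome, as a careful person would: the job done as asked, in the order asked, and still so for the second after the job is handed in, with the robot touching nothing.
It also fails if it takes over 45 s, if anything falls off the work surface, if the arm or the gripper's body presses on something with over 40 N, if the wrist force passes 120 N, or if a joint passes its speed limit or range.

## Robot

A 7-joint arm with a two-finger parallel gripper is mounted at the origin on the work surface. World frame = base frame: x ahead of the robot, y to its left, z up, the work surface at z = 0. Lengths are in m, angles in rad, forces in N, time in s.
With the tool pointing down it reaches from about 0.425 to 0.8 m from the base axis. Payload 8.3 kg.
Tool frame: the origin (TCP) lies on the centre line of the jaws, within the pads' length; the fingertips stand 8 mm ahead of it and the grasp point (between the pads) lies 11 mm behind it; z points along the fingers, y is the line along which they close (so a half turn about z gives the same grasp; the last joint's range is limited). The gripper opens to 85 mm and grips with 20 to 120 N. Pads are 22 mm wide; open, the fingers measure 114 mm over their backs; the gripper's body (76 mm by 85 mm) begins 54 mm behind the grasp point. The pads swing forward as they close: fully open they stand 13 mm farther back than shut.
Start: joints at [1.162, 0.383, 0.016, 1.37, -0.006, 1.388, -0.046], TCP at [0.212, -0.588, 0.239] pointing down, gripper open.
Joint ranges: [-2.95, 2.95], [-0.25, 2.06], [-1.52, 1.56], [0.18, 2.33], [-1.44, 4.58], [0.02, 2.06], [-3.01, 3.01]. Speed limits (rad/s): [2.39, 2.39, 3.01, 3.01, 3.14, 3.14, 3.14].

## Interface

Orientations are given as a rotation vector (axis times angle).
In Python, from station import telemetry, vision, order gives the robot as it stands.
- The arm moves only by the tool carry_out, never from a script. Its argument "rows" is one flat list of numbers, 7 for each row, row after row: the finger opening in m, from 0 to 0.0854, then the shift along the tool's x, y, z in m, then the turn, a rotation vector about the tool's x, y, z in rad. In form: [fingers, dx, dy, dz, rx, ry, rz, fingers, dx, dy, dz, rx, ry, rz, ...]. A call has 1 to 12 rows; each row shifts and turns the commanded pose from where the row before left it, along the tool's axes as they then stand; what a row does not reach is not made up. A row lasts 1/8 s, in which the tool goes at most 62.5 mm and 10.7 degrees, less where a joint would pass 70% of its speed; a pose out of reach is approached as far as the arm can. A call is refused whole if a number of a shift passes 0.0625 or a number of a turn 0.188, either way. A call with a gripper value outside its range is refused whole. The fingers move at their own pace and stop on an object; the grip force is fixed at half the most. Time passes only in rows, so rows that do not move let the fingers close. It gives the time, the measured TCP pose, the force, the opening and the grip force at its end, in the units of the state.
- telemetry.observe(): the state, without advancing time (a new reading comes with each control period).
- vision.capture(name): name is "scene" or "side" or "wrist"; returns a dict with "frame" (384x512x3 uint8, red, green, blue), "mtx" (3x3 intrinsics, pixels), "dist_coeffs" ([k1, k2, p1, p2, k3] as OpenCV has them; the pictures are not rectified), "extrinsics" (4x4, takes a point from camera to world coordinates). Camera axes: x right, y down, z forward; pixel columns grow to the right and rows downward; lengths in m; the calibration is good to about 2 mm. A picture is of the moment at which its call begins. There is no depth.
- order.sign_off(): hands the job in; it is judged then, once.
The state is a dict: "clock": time; "joints": joint angles; "dq": joint speeds; "joint_torque": joint torques, N m; "tcp_pos": TCP position; "orientation": TCP orientation; "wrist_force": force on the tool from outside, world axes, zero at the start; "moment": the same for the moment, N m; "grip_width": finger opening in m; "finger_force": force on a finger pad.
Only numpy, scipy, OpenCV 4.12 (cv2) and the standard library are available. Lean on these libraries where they do the work, as an engineer would, in place of code of your own. Each camera call takes 0.05 s, during which the arm holds its last target. There are 200 camera calls.

## Working session

There is one attempt and no reset: what is moved stays moved. The work goes in short steps, Python scripts to look and compute and a tool call to move; the robot and the scene stay as the last step left them, time stands still between calls to the robot, and variables do not carry over. Pictures are saved under pics/ and viewed, at most 10 in all, crops included, and the job is handed in when it is done.

Besides the shell and the picture viewer there is one more tool, called after "Call:" by a JSON object that holds its "op" and its "data". carry_out: Moves the arm, as the interface text tells. Its arguments: {"type":"object","properties":{"rows":{"type":"array","items":{"type":"number"}}},"required":["rows"]}

```bash
mkdir -p pics; python3 - <<'E'
from station import telemetry, vision
import cv2,numpy as np
s=telemetry.observe();print({k:np.round(v,3) for k,v in s.items()})
for n in("scene","side"):
    c=vision.capture(n);cv2.imwrite(f"pics/{n}0.png",c["frame"][:,:,::-1]);print(n,c["mtx"].tolist(),c["dist_coeffs"],c["extrinsics"].round(3).tolist() if hasattr(c["extrinsics"],'round') else c["extrinsics"])
E
```

```text
{'clock': np.float64(0.0), 'joints': array([ 1.162,  0.384,  0.016,  1.371, -0.006,  1.388, -0.046]), 'dq': array([ 0.001,  0.002, -0.   , -0.001,  0.003, -0.   , -0.   ]), 'joint_torque': array([-0.0000e+00, -6.2760e+01,  8.4400e-01, -3.7182e+01,  1.7000e-02,
        1.4000e-02,  0.0000e+00]), 'tcp_pos': array([ 0.212, -0.588,  0.238]), 'orientation': array([-3.093e+00, -5.400e-01,  1.000e-03]), 'wrist_force': array([0.9  , 0.138, 0.614]), 'moment': array([-0.054,  0.02 ,  0.007]), 'finger_force': np.float64(0.0), 'grip_width': np.float64(0.085)}
scene [[498.1075011764241, 0.0, 245.0392957235767], [0.0, 498.1075011764241, 186.13125164247967], [0.0, 0.0, 1.0]] [0.04922374 0.         0.         0.         0.        ] [[0.392, 0.785, -0.48, 1.198], [0.92, -0.333, 0.206, -0.237], [0.002, -0.522, -0.853, 1.304], [0.0, 0.0, 0.0, 1.0]]
side [[346.54721873634634, 0.0, 256.55993506173076], [0.0, 346.54721873634634, 192.7375780206296], [0.0, 0.0, 1.0]] [-0.0651393  0.         0.         0.         0.       ] [[-0.723, -0.392, 0.569, 0.085], [-0.691, 0.41, -0.595, 0.53], [0.0, -0.824, -0.567, 0.63], [0.0, 0.0, 0.0, 1.0]]
```

View pics/scene0.png

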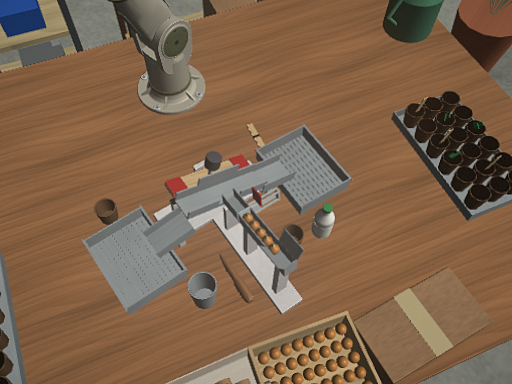

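View pics/side0.png

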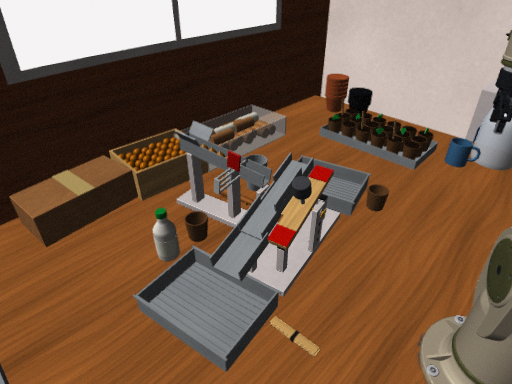

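The scene view shows the red pads near (177,185) [right] and (240,161) [left], the weight at (213,160) and the tab at (257,195). The side view has the left pad at (283,235), right pad at (321,174), weight at (301,188) and tab at (234,160). Next I'll triangulate the red blobs.

```bash
cat > h.py <<'E'
import cv2,numpy as np
from station import vision,telemetry
def red(c):
    h=cv2.cvtColor(c["frame"],cv2.COLOR_RGB2HSV)
    m=(((h[...,0]<6)|(h[...,0]>174))&(h[...,1]>170)&(h[...,2]>90)).astype(np.uint8)
    n,l,st,ce=cv2.connectedComponentsWithStats(m)
    return m,l,[(i,st[i],ce[i]) for i in range(1,n) if st[i,4]>15]
def ray(c,uv):
    p=cv2.undistortPoints(np.array([[uv]],float),np.array(c["mtx"]),np.array(c["dist_coeffs"]))[0,0]
    E=np.array(c["extrinsics"]);d=E[:3,:3]@[p[0],p[1],1];return E[:3,3],d/np.linalg.norm(d)
def tri(rs):
    A=sum(np.eye(3)-np.outer(d,d) for o,d in rs);b=sum((np.eye(3)-np.outer(d,d))@o for o,d in rs)
    x=np.linalg.solve(A,b);return x,[np.linalg.norm(np.cross(x-o,d)) for o,d in rs]
def plane(c,uv,z):
    o,d=ray(c,uv);return o+d*(z-o[2])/d[2]
def proj(c,P):
    E=np.linalg.inv(np.array(c["extrinsics"]));return cv2.projectPoints(np.array(P,float).reshape(-1,1,3),cv2.Rodrigues(E[:3,:3])[0],E[:3,3],np.array(c["mtx"]),np.array(c["dist_coeffs"]))[0][:,0]
E
python3 - <<'E'
from h import *
a=vision.capture("scene");b=vision.capture("side")
for c in(a,b):
    for i,s,ce in red(c)[2]: print(s,ce.round(1))
    print()
def big(c,x,y,k,n):
    f=c["frame"][y-45:y+45,x-45:x+45,::-1];cv2.imwrite(n,cv2.resize(f,None,fx=k,fy=k,interpolation=cv2.INTER_CUBIC))
fa=cv2.resize(a["frame"][130:230,150:290,::-1],None,fx=4,fy=4,interpolation=cv2.INTER_CUBIC)
fb=cv2.resize(b["frame"][110:290,170:370,::-1],None,fx=3,fy=3,interpolation=cv2.INTER_CUBIC)
cv2.imwrite("pics/a1.png",fa);cv2.imwrite("pics/b1.png",fb)
E
```

```text
[230 155  19  13 124] [239.  160.6]
[166 177  21  17 194] [175.7 184.4]

[227 151  13  20 188] [232.9 160.3]
[309 165  24  17 258] [320.7 173.1]
[267 224  29  23 369] [281.3 235.1]
```

View pics/a1.png

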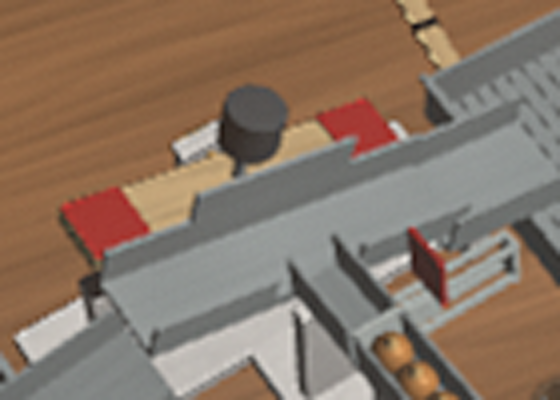

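View pics/b1.png

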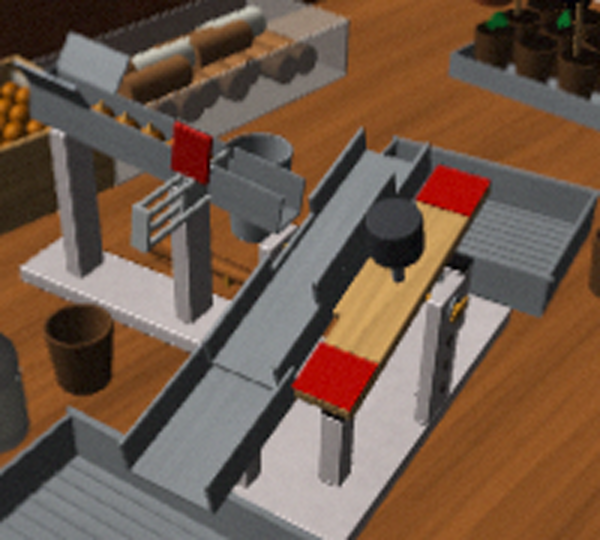

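Both crops suggest the left end is down (it lies on the left chute) and the right pad is raised. I'll confirm by triangulating the pads' robot-side corners.

```bash
python3 - <<'E'
from h import *
a=vision.capture("scene");b=vision.capture("side")
A=lambda u,v:ray(a,(150+(u+.5)/4-.5,130+(v+.5)/4-.5)); B=lambda u,v:ray(b,(170+(u+.5)/3-.5,110+(v+.5)/3-.5))
P={}
for n,s,t in[("Lin",(318,119),(378,360)),("Lout",(366,98),(350,408)),("Rin",(122,187),(470,215)),("Rout",(62,207),(490,183))]:
    P[n],e=tri([A(*s),B(*t)]);print(n,P[n].round(4),np.round(e,4))
# fit pivot pose: corners in seesaw coords; unknown x,y,yaw,tilt
from scipy.optimize import least_squares
loc=np.array([[-92,82,15],[-92,128,15],[-92,-82,15],[-92,-128,15]])/1e3
def T(q,l,til):
    c,s=np.cos(til),np.sin(til);y=l[:,1]*c+l[:,2]*s;z=-l[:,1]*s+l[:,2]*c+.13
    f=np.c_[l[:,0],y,z];R=np.array([[np.cos(q[2]),-np.sin(q[2])],[np.sin(q[2]),np.cos(q[2])]])
    return np.c_[f[:,:2]@R.T+q[:2],f[:,2]]
M=np.array([P[k] for k in("Lin","Lout","Rin","Rout")])
for s in(.28,-.28):
    r=least_squares(lambda q:(T(q,loc,s)-M).ravel(),[.5,0,0]);print(s,r.x.round(4),(r.fun.reshape(-1,3)*1e3).round(1).tolist())
    if s*1==.28 or 1:
        q=r.x;R=np.array([[np.cos(q[2]),-np.sin(q[2])],[np.sin(q[2]),np.cos(q[2])]])
        F=lambda x,y,z:np.r_[R@[x/1e3,y/1e3]+q[:2],z/1e3]
        pts=[F(101,42,244),F(101,42,221),F(37,0,157),F(-67,0,200)]
        print(np.round(pts,4).tolist(),proj(a,pts).round(1).tolist(),proj(b,pts).round(1).tolist())
E
```

```text
Lin [0.4315 0.0417 0.1211] [0.0007 0.0007]
Lout [0.4209 0.0847 0.1088] [0.0003 0.0003]
Rin [ 0.4603 -0.1121  0.1658] [0.0009 0.0009]
Rout [ 0.4678 -0.1542  0.176 ] [0.0008 0.0008]
0.28 [ 0.5362 -0.0215  0.1914] [[-1.4, 0.7, 0.6], [0.9, 1.1, 0.2], [-0.2, -0.2, 1.3], [0.7, -1.6, 3.8]]
[[0.6274, 0.0389, 0.244], [0.6274, 0.0389, 0.221], [0.5726, -0.0145, 0.157], [0.4705, -0.0343, 0.2]] [[256.3, 191.5], [256.1, 196.2], [228.9, 198.7], [207.3, 162.7]] [[234.4, 152.2], [234.7, 160.7], [266.1, 182.9], [304.8, 180.5]]
-0.28 [ 0.5347 -0.0134  0.1914] [[-1.4, 0.7, 46.0], [0.9, 1.1, 71.0], [-0.2, -0.2, -44.1], [0.7, -1.6, -67.0]]
[[0.6258, 0.0471, 0.244], [0.6258, 0.0471, 0.221], [0.571, -0.0063, 0.157], [0.4689, -0.0261, 0.2]] [[259.0, 189.9], [258.8, 194.6], [231.5, 197.2], [209.9, 161.3]] [[232.3, 153.6], [232.7, 162.1], [264.4, 184.4], [303.2, 182.1]]
```

Left end is down, so the right pad (raised) gets pressed. The feeder is at (0.536, -0.0215) with a yaw of 0.191. I'll turn the tool to align with the feeder, close the fingers, and travel to above the right pad.

Call:
{"op": "carry_out", "data": {"rows": [0, 0, 0, -0.06, 0, 0, 0.155, 0, 0.032, -0.035, 0, 0, 0, 0, 0, 0.032, -0.035, 0, 0, 0, 0, 0, 0.032, -0.035, 0, 0, 0, 0, 0, 0.032, -0.035, 0, 0, 0, 0, 0, 0.032, -0.035, 0, 0, 0, 0, 0, 0.032, -0.035, 0, 0, 0, 0, 0, 0.032, -0.035, 0, 0, 0, 0, 0, 0.032, -0.035, 0, 0, 0, 0, 0, 0.032, -0.035, 0, 0, 0, 0, 0, 0.032, -0.035, 0, 0, 0, 0, 0, 0, 0, 0, 0, 0, 0]}}

```text
clock: 1.8
tcp_pos: [0.4615, -0.1793, 0.2994]
orientation: [-3.125, -0.311, -0.002]
wrist_force: [-0.2, -0.2, 0.6]
grip_width: -0.0004
finger_force: 0.0
```

```bash
cat >> h.py <<'E'
def feeder():
    s=telemetry.observe();t=.1914;d=s["tcp_pos"][:2]-np.array([.5362,-.0215])
    print("t",round(float(s["clock"]),2),"fx,fy,z mm",(1e3*np.array([d[0]*np.cos(t)+d[1]*np.sin(t),-d[0]*np.sin(t)+d[1]*np.cos(t),s["tcp_pos"][2]])).round(1),"F",np.round(s["wrist_force"],1),np.round(cv2.Rodrigues(np.array(s["orientation"]))[0],3).tolist(),s["grip_width"])
E
python3 -c "
from h import *
feeder()"
```

```text
t 1.8 fx,fy,z mm [-103.4 -140.7  299.4] F [-0.2 -0.2  0.6] [[0.98, 0.197, 0.001], [0.197, -0.98, 0.001], [0.001, -0.001, -1.0]] -0.00038787839668366733
```

Call:
{"op": "carry_out", "data": {"rows": [0, 0.028, -0.028, 0, 0, 0, 0, 0, 0, 0, 0.04, 0, 0, 0, 0, 0, 0, 0.04, 0, 0, 0, 0, 0, 0, 0.02, 0, 0, 0, 0, 0, 0, 0, 0, 0, 0]}}

```text
clock: 2.42
tcp_pos: [0.4805, -0.1514, 0.1979]
orientation: [-3.126, -0.298, 0.005]
wrist_force: [0.8, -0.2, 0.9]
grip_width: 0.0004
finger_force: 0.0
```

```bash
python3 - <<'E'
from h import *
feeder()
b=vision.capture("side")
cv2.imwrite("pics/b2.png",cv2.resize(b["frame"][90:270,200:400,::-1],None,fx=3,fy=3,interpolation=cv2.INTER_CUBIC))
E
```

```text
t 2.42 fx,fy,z mm [ -79.4 -116.9  197.9] F [ 0.8 -0.2  0.9] [[0.982, 0.189, -0.003], [0.189, -0.982, 0.001], [-0.003, -0.002, -1.0]] 0.00039499624307080095
```

View pics/b2.png

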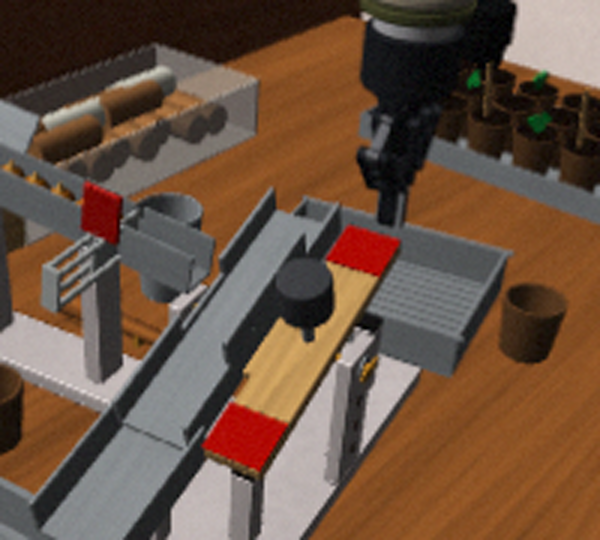

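The closed fingertips hover near the pad's outer robot-side corner (crop ≈(392,222), pad corner at (400,240)). I'll shift slightly inward and press.

Call:
{"op": "carry_out", "data": {"rows": [0, 0.01, -0.008, 0, 0, 0, 0, 0, 0, 0, 0.01, 0, 0, 0, 0, 0, 0, 0.01, 0, 0, 0, 0, 0, 0, 0.01, 0, 0, 0, 0, 0, 0, 0.01, 0, 0, 0, 0, 0, 0, 0.01, 0, 0, 0, 0, 0, 0, 0.008, 0, 0, 0, 0, 0, 0, 0.007, 0, 0, 0, 0, 0, 0, 0, 0, 0, 0, 0, 0, 0, 0, 0, 0, 0]}}

```text
clock: 3.72
tcp_pos: [0.4904, -0.1411, 0.1346]
orientation: [3.127, 0.299, 0.001]
wrist_force: [0.9, -1.2, 0.2]
grip_width: -0.0001
finger_force: 0.0
```

```bash
python3 - <<'E'
from h import *
feeder()
b=vision.capture("side")
cv2.imwrite("pics/b3.png",cv2.resize(b["frame"][90:270,200:400,::-1],None,fx=3,fy=3,interpolation=cv2.INTER_CUBIC))
E
```

```text
t 3.73 fx,fy,z mm [ -67.7 -108.7  134.6] F [ 0.9 -1.2  0.2] [[0.982, 0.19, 0.0], [0.19, -0.982, -0.0], [0.0, 0.0, -1.0]] -5.7555841403809955e-05
```

View pics/b3.png

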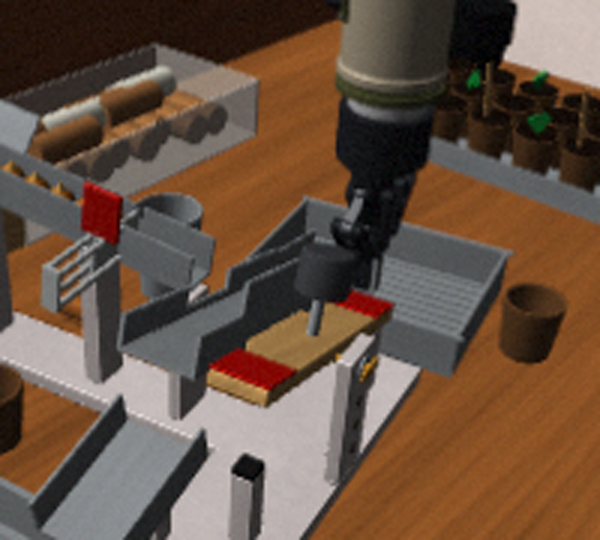

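The seesaw has gone over: the left end is up, and the weight leans right. Now up and across to above the trough, right of the tab.

Call:
{"op": "carry_out", "data": {"rows": [0, 0, 0, -0.045, 0, 0, 0, 0, 0, 0, -0.045, 0, 0, 0, 0, 0, 0, -0.045, 0, 0, 0, 0, 0, 0, -0.045, 0, 0, 0, 0, 0.034, -0.024, 0, 0, 0, 0, 0, 0.034, -0.024, 0, 0, 0, 0, 0, 0.034, -0.024, 0, 0, 0, 0, 0, 0.034, -0.024, 0, 0, 0, 0, 0, 0.033, -0.024, 0, 0, 0, 0, 0, 0, 0, 0, 0, 0, 0, 0, 0, 0, 0, 0, 0, 0]}}

```text
clock: 5.15
tcp_pos: [0.6333, 0.0084, 0.3144]
orientation: [3.127, 0.299, 0.0]
wrist_force: [1.0, -0.6, -0.2]
grip_width: 0.0001
finger_force: 0.0
```

```bash
python3 - <<'E'
from h import *
feeder()
a=vision.capture("scene");b=vision.capture("side");w=vision.capture("wrist")
f=lambda c,x,y,n:cv2.resize(c["frame"][y:y+n,x:x+n,::-1],(400,400),interpolation=cv2.INTER_CUBIC)
cv2.imwrite("pics/c4.png",np.hstack([f(b,190,80,130),cv2.resize(w["frame"][:,:,::-1],(400,300)).repeat(1,0) if 0 else f(w,64,0,384)]))
for i,s,ce in red(b)[2]: print(s,ce.round(1))
E
```

```text
t 5.15 fx,fy,z mm [101.   10.9 314.4] F [ 1.  -0.6 -0.2] [[0.982, 0.19, 0.0], [0.19, -0.982, -0.0], [-0.0, 0.0, -1.0]] 8.475109771870263e-05
[227 151  13  20 187] [232.8 160.3]
[312 187  19   9  82] [321.4 191.1]
[270 206  29  14 198] [283.5 212.5]
```

View pics/c4.png

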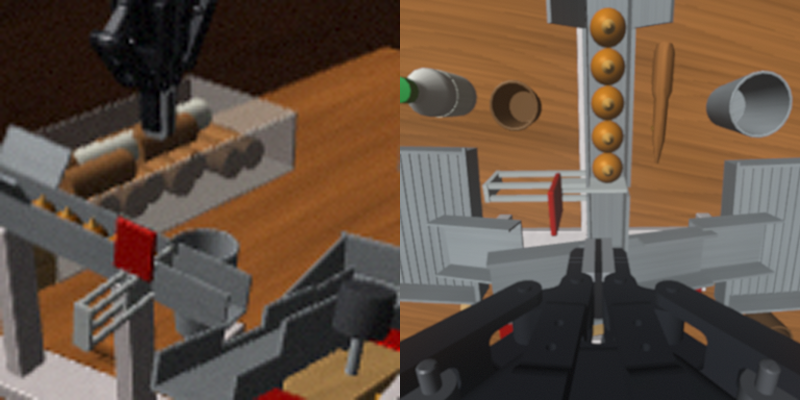

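```bash
python3 - <<'E'
from h import *
w=vision.capture("wrist");t=.1914
m,l,cs=red(w)
def fr(p): d=p[:2]-np.array([.5362,-.0215]);return (1e3*np.array([d[0]*np.cos(t)+d[1]*np.sin(t),-d[0]*np.sin(t)+d[1]*np.cos(t)])).round(1)
i=max(cs,key=lambda c:c[1][4]);print(i[1])
ys,xs=np.nonzero(l==i[0])
for y in range(ys.min(),ys.max()+1,8):
    r=xs[ys==y];print(y,r.min(),r.max(),fr(plane(w,(r.min(),y),.244)),fr(plane(w,(r.max(),y),.244)),fr(plane(w,(r.max(),y),.199)))
E
```

```text
[206 168  10  57 220]
168 214 215 [130.3  38.9] [130.3  38.2] [121.   44.4]
176 211 212 [124.4  41.4] [124.4  40.6] [113.8  47.4]
184 206 210 [118.3  45.3] [118.3  42.4] [106.4  49.5]
192 208 210 [112.2  44.2] [112.2  42.7] [98.9 49.8]
200 207 211 [105.9  45.2] [105.9  42.2] [91.3 49.3]
208 208 211 [99.6 44.8] [99.6 42.5] [83.5 49.6]
216 208 212 [93.1 45.1] [93.1 42. ] [75.6 49. ]
224 210 212 [86.5 43.9] [86.5 42.3] [67.6 49.4]
```

Tab confirmed near (101, 43.5). I'll descend to a tip height of about 217, still at y≈11.

Call:
{"op": "carry_out", "data": {"rows": [0, 0, 0, 0.03, 0, 0, 0, 0, 0, 0, 0.03, 0, 0, 0, 0, 0, 0, 0.02, 0, 0, 0, 0, 0, 0, 0.009, 0, 0, 0, 0, 0, 0, 0, 0, 0, 0, 0, 0, -0.008, 0, 0, 0, 0, 0, 0, -0.008, 0, 0, 0, 0, 0, 0, -0.008, 0, 0, 0, 0, 0, 0, 0, 0, 0, 0]}}

```text
$.rows: bad value
```

```bash
python3 - <<'E'
from h import *
feeder()
b=vision.capture("side")
for i,s,ce in red(b)[2]: print(s,ce.round(1))
E
```

```text
t 5.35 fx,fy,z mm [100.6  10.1 314.9] F [-0.9 -0.6 -0.4] [[0.982, 0.188, 0.001], [0.188, -0.982, -0.001], [0.001, 0.001, -1.0]] -0.0001245634480363392
[227 151  13  20 189] [232.8 160.3]
[312 187  19   9  82] [321.3 191. ]
[270 206  29  14 198] [283.5 212.5]
```

Call:
{"op": "carry_out", "data": {"rows": [0, 0, 0, 0.03, 0, 0, 0, 0, 0, 0, 0.03, 0, 0, 0, 0, 0, 0, 0.02, 0, 0, 0, 0, 0, 0, 0.009, 0, 0, 0, 0, 0, 0, 0, 0, 0, 0, 0, 0, -0.008, 0, 0, 0, 0, 0, 0, -0.008, 0, 0, 0, 0, 0, 0, -0.008, 0, 0, 0, 0, 0, 0, 0, 0, 0, 0, 0]}}

```text
clock: 6.52
tcp_pos: [0.6287, 0.0338, 0.2258]
orientation: [-3.127, -0.302, -0.001]
wrist_force: [-0.3, 0.2, 0.6]
grip_width: 0.0
finger_force: 0.0
```

```bash
python3 - <<'E'
from h import *
feeder()
b=vision.capture("side")
for i,s,ce in red(b)[2]: print(s,ce.round(1))
E
```

```text
t 6.53 fx,fy,z mm [101.3  36.7 225.8] F [-0.3  0.2  0.6] [[0.982, 0.191, 0.001], [0.191, -0.982, 0.001], [0.001, -0.0, -1.0]] 4.899230383236752e-05
[225 153  13  20 187] [230.5 161.7]
[312 187  19   9  82] [321.3 191. ]
[270 206  29  14 199] [283.5 212.5]
```

Call:
{"op": "carry_out", "data": {"rows": [0, 0, -0.01, 0, 0, 0, 0, 0, 0, -0.01, 0, 0, 0, 0, 0, 0, -0.01, 0, 0, 0, 0, 0, 0, -0.006, 0, 0, 0, 0, 0, 0, -0.003, 0, 0, 0, 0, 0, 0, 0, 0, 0, 0, 0]}}

```text
clock: 7.32
tcp_pos: [0.6215, 0.0687, 0.2252]
orientation: [3.125, 0.296, -0.001]
wrist_force: [-0.7, -6.6, 0.3]
grip_width: -0.0
finger_force: 3.1
```

```bash
python3 - <<'E'
from h import *
feeder()
b=vision.capture("side")
for i,s,ce in red(b)[2]: print(s,ce.round(1))
E
```

```text
t 7.33 fx,fy,z mm [100.9  72.4 225.2] F [-0.7 -6.6  0.3] [[0.982, 0.188, -0.0], [0.188, -0.982, -0.002], [-0.001, 0.002, -1.0]] -6.836791388889656e-07
[216 158  13  21 197] [221.5 168. ]
[312 187  19   9  82] [321.3 191. ]
[270 206  29  14 198] [283.5 212.5]
```

Call:
{"op": "carry_out", "data": {"rows": [0, 0, -0.003, 0, 0, 0, 0, 0, 0, 0, 0, 0, 0, 0]}}

```text
clock: 7.62
tcp_pos: [0.6214, 0.0689, 0.2252]
orientation: [3.123, 0.291, -0.0]
wrist_force: [1.1, -12.3, 1.7]
grip_width: -0.0003
finger_force: 6.1
```

```bash
python3 - <<'E'
from h import *
feeder()
b=vision.capture("side")
print(red(b)[2][0])
E
```

```text
t 7.62 fx,fy,z mm [100.9  72.5 225.2] F [  1.1 -12.3   1.7] [[0.983, 0.185, 0.0], [0.185, -0.983, -0.005], [-0.001, 0.005, -1.0]] -0.000313233536491241
(1, array([216, 158,  13,  21, 197], dtype=int32), array([221.47208122, 168.07614213]))
```

It's against the stop: the force rose with no further travel. Now back off, lift clear, and wait for the onion sets to roll.

Call:
{"op": "carry_out", "data": {"rows": [0, 0, 0.012, 0, 0, 0, 0, 0, 0, 0, -0.03, 0, 0, 0, 0, 0, 0, -0.04, 0, 0, 0, 0, 0, 0, -0.04, 0, 0, 0, 0, 0, 0, 0, 0, 0, 0, 0, 0, 0, 0, 0, 0, 0, 0, 0, 0, 0, 0, 0, 0, 0, 0, 0, 0, 0, 0, 0, 0, 0, 0, 0, 0, 0, 0, 0, 0, 0, 0, 0, 0, 0, 0, 0, 0, 0, 0, 0, 0, 0, 0, 0, 0, 0, 0, 0]}}

```text
clock: 9.18
tcp_pos: [0.6231, 0.0618, 0.3354]
orientation: [-3.127, -0.299, -0.0]
wrist_force: [0.1, -0.3, -1.1]
grip_width: -0.0003
finger_force: 0.0
```

Call:
{"op": "carry_out", "data": {"rows": [0, 0, 0, 0, 0, 0, 0, 0, 0, 0, 0, 0, 0, 0, 0, 0, 0, 0, 0, 0, 0, 0, 0, 0, 0, 0, 0, 0, 0, 0, 0, 0, 0, 0, 0, 0, 0, 0, 0, 0, 0, 0, 0, 0, 0, 0, 0, 0, 0, 0, 0, 0, 0, 0, 0, 0, 0, 0, 0, 0, 0, 0, 0, 0, 0, 0, 0, 0, 0, 0, 0, 0, 0, 0, 0, 0, 0, 0, 0, 0, 0, 0, 0, 0]}}

```text
clock: 10.68
tcp_pos: [0.6231, 0.0618, 0.3354]
orientation: [-3.127, -0.299, -0.0]
wrist_force: [-0.4, 0.3, -0.9]
grip_width: 0.0
finger_force: 0.0
```

Call:
{"op": "carry_out", "data": {"rows": [0, 0, 0, 0, 0, 0, 0, 0, 0, 0, 0, 0, 0, 0, 0, 0, 0, 0, 0, 0, 0, 0, 0, 0, 0, 0, 0, 0, 0, 0, 0, 0, 0, 0, 0, 0, 0, 0, 0, 0, 0, 0, 0, 0, 0, 0, 0, 0, 0, 0, 0, 0, 0, 0, 0, 0, 0, 0, 0, 0, 0, 0, 0, 0, 0, 0, 0, 0, 0, 0, 0, 0, 0, 0, 0, 0, 0, 0, 0, 0, 0, 0, 0, 0]}}

```text
clock: 12.18
tcp_pos: [0.6231, 0.0618, 0.3353]
orientation: [-3.127, -0.299, -0.0]
wrist_force: [0.3, -0.2, 0.6]
grip_width: 0.0
finger_force: 0.0
```

```bash
python3 - <<'E'
from h import *
feeder()
a=vision.capture("scene");b=vision.capture("side")
f=lambda c,x,y,w,h:cv2.resize(c["frame"][y:y+h,x:x+w,::-1],(400,400),interpolation=cv2.INTER_CUBIC)
cv2.imwrite("pics/d5.png",np.hstack([f(a,70,90,290,230),f(b,130,90,270,240)]))
print(red(b)[2][0])
E
```

```text
t 12.18 fx,fy,z mm [101.1  65.3 335.3] F [ 0.3 -0.2  0.6] [[0.982, 0.19, 0.0], [0.19, -0.982, 0.0], [0.0, -0.0, -1.0]] 4.3081897313303355e-05
(1, array([216, 158,  13,  21, 194], dtype=int32), array([221.45360825, 168.10824742]))
```

View pics/d5.png

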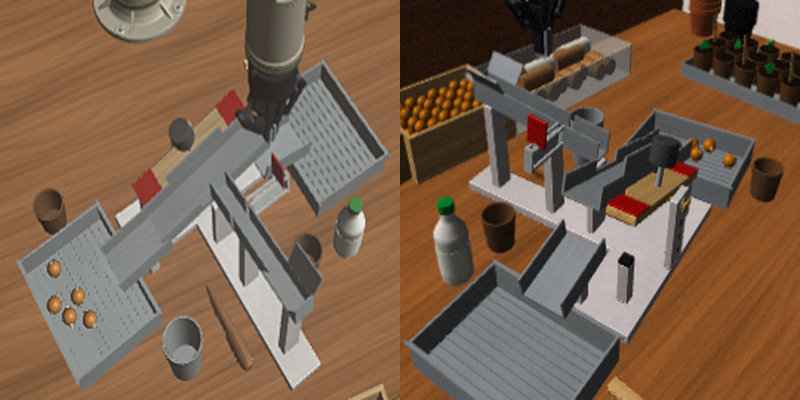

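All five onion sets lie in the right tray (crop (54,268), (54,304), (78,296), (69,316), (90,319)). The trough is empty, the gate is open, and the seesaw rests on its right stop.

```bash
python3 -c "
from station import order
print(order.sign_off())"
```

```text
the job is handed in; nothing more can be done
None
```

The job is done and handed in at about 12 s: the seesaw was rocked over onto its right stop, the slide gate was then pushed fully open, and all five onion sets rolled into the right tray.

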